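Open the thread chest's secret drawer

ROBOT

A 6-joint arm with a two-finger parallel gripper is mounted at the origin on the work surface. World frame = base frame: x ahead of the robot, y to its left, z up, the work surface at z = 0. Lengths are in m, angles in rad, forces in N, time in s.
With the tool pointing down it reaches from about 0.35 to 0.8 m from the base axis. Payload 7.3 kg.
Tool frame: the origin (TCP) lies between the finger pads; the fingertips stand 25 mm ahead of it and the grasp point (between the pads) lies 6 mm ahead of it (r.tip_extent is the distance from the TCP to the fingertips, in m); z points along the fingers, y is the line along which they close (so a half turn about z gives the same grasp; the last joint's range is limited). The gripper opens to 85 mm and grips with 20 to 120 N. Pads are 22 mm wide; open, the fingers measure 114 mm over their backs; the gripper's body (76 mm by 85 mm) begins 54 mm behind the grasp point. The pads swing forward as they close: fully open they stand 13 mm farther back than shut.
Start: joints at [-1.467, 0.342, 1.524, -0, 1.275, -0.146], TCP at [0.13, -0.509, 0.256] pointing down, gripper open.
Joint ranges: [-2.53, 2.53], [-0.77, 2.02], [0.04, 2.7], [-1, 4.14], [0.28, 2.66], [-3.11, 3.11]. Speed limits (rad/s): [2.57, 2.57, 3.14, 3.14, 3.14, 3.14].

INTERFACE

Orientations are given as a unit quaternion [x, y, z, w].
In Python, from workcell import r, command_gripper, optics gives the robot as it stands. The module is installed in compiled form; this text tells all that it offers. Calls block until the motion is done:
- r.reach(position, orientation): joint-space move of the TCP to a pose.
- r.move_straight(position, orientation=None, speed=0.15, max_force=None): straight line of the TCP; orientation=None keeps the orientation; speed is the mean speed in m/s. With max_force (N) it stops when the force on the tool has changed by that much, and returns True; else False.
- r.movej(angles): joint-space move.
- command_gripper(opening, force=None): finger opening in m; force is the grip in N (None keeps the last); returns when the fingers have stopped.
- r.hold(seconds).
- r.solve_ik(position, orientation): joint angles nearest the present ones, or None.
- r.read_state(): the state.
- optics.get_image(name): name is "scene" or "side" or "wrist"; returns (picture, depth): 384x512x3 uint8, red, green, blue; 384x512 float32, m along the optical axis (not along the pixel's ray), 0 where there is no reading.
- optics.camera_model(name): a dict with "K" (3x3 intrinsics, pixels), "R" (3x3) and "t" (3): a world point X has camera coordinates R X + t; the wrist camera has in their place "tool_from_camera" (4x4, takes a point from camera to tool coordinates, whose origin is the TCP and whose axes are the flange's). Camera axes: x right, y down, z forward; pixel columns grow to the right and rows downward; lengths in m; the calibration is good to about 2 mm. A picture is of the moment at which its call begins: read the wrist's pose just before it. camera_model takes no time and is no camera call.
A pose or a line that the arm cannot do raises r.PlanningError and nothing moves.
- r.finish_job(): hands the job in; it is judged then, once.
The state is a dict: "time_s": time; "joint_positions": joint angles; "dq": joint speeds; "tau": joint torques, N m; "eef_pos": TCP position; "eef_rot": TCP orientation; "contact_force": force on the tool from outside, world axes, zero at the start; "torque": the same for the moment, N m; "grip_width": finger opening in m; "grip_force": force on a finger pad.
Only numpy, scipy, OpenCV 4.12 (cv2) and the standard library are available. Lean on these libraries where they do the work, as an engineer would, in place of code of your own. Each camera call takes 0.05 s, during which the arm holds its last target. There are 200 camera calls.

TASK

The wide upper drawer of the wooden thread chest has no handle and is held shut by a hidden catch. With closed fingertips feel lightly along the bottom of the groove behind the chest's front moulding until they sink into the concealed recess, press the catch down there until the drawer springs out, then let the catch up and pull the drawer out to its stop and let go of it. Do not press hard on the chest and leave everything else on the bench where it is.

Things in the scene. Friction and masses are not known exactly. Their poses are not given: they have to be found in the camera images.
- chest: wooden chest with a row of spools along the back of its top, 220 deep (x), 360 wide (y), 130 high, fixed to the bench. Origin: centre of its underside; +x to its back, front face at x -110 mm. A groove, open above, runs along its top behind the 12 mm thick front moulding: chest x -98 to -58, y -168 to +168 mm, 12 mm deep.
- groove (a point): middle of the groove's floor: chest (-78, 0, 118) mm, axes as the chest's. The floor is level, faced with firm cork and gives up to 3 mm under 20 N; one slip of it, 54 mm long (y), as wide as the groove, flush and looking the same, covers the recess. The slip's middle lies anywhere from chest y -50 to +50 mm.
- slip (a joint): how far the slip has sunk into the recess, 0 (flush) to 0.008 m (resting on the catch). It is sprung: yields from about 1 N, 2 N at 8 mm, so fingertips pressed on with 3 to 5 N drop in once they are wholly over it. It comes back up by itself.
- catch (a joint): how far the catch below the slip is pressed down, 0 to 0.007 m. Sprung: starts to move at about 5.5 N, fully down at about 9 N; frees the drawer at 0.003 to 0.005 m. It comes back up by itself.
- drawer (a joint): how far the upper drawer is out, towards chest -x: 0 shut, 0.13 m at its stop. When freed, a spring throws it out to about 0.056 m; from there it slides with 1 to 2 N and stays where it is left.
- drawer_edge (a point): middle of the top edge of the drawer's front board, moves with the drawer (shut: chest (-104, 0, 100) mm), axes as the chest's. Board 12 mm thick (x), 332 mm wide, top edge 30 mm below the chest's top. Sprung out, a gap opens behind it, the drawer empty there and 43 mm deep, as far as a 6 mm high cross rail, level with the edge, 47 to 56 mm behind the board's middle.
- cup_a: blue round tool cup, 72 mm across, 105 mm high, brushes and tools standing in it; origin at the centre of its underside
- cup_b: second such blue cup
- jar: clear jar with white lid, 48 mm across, 85 mm high; origin under its centre
- tape: black tape measure, 75 x 40 x 68 mm; origin under its centre
- cone: small clear mixing cup, 52 mm across, 40 mm high; origin under its centre
- cork: loose cork rod grip lying on the bench, 29 mm across, 120 mm long; origin at the middle of its underside
- big_spool: loose thread spool standing on the chest's top, 42 mm across, 36 mm high; origin under its centre
- winding_check: aluminium collar lying on the chest's top, 34 mm across, 12 mm high; origin under its centre

How it is judged:
By the outcome, as a careful person would: the job done as asked, in the order asked, and still so for the second after the job is handed in, with the robot touching nothing.
It also fails if it takes over 72 s, if anything falls off the work surface, if the arm or the gripper's body presses on something with over 40 N, if the wrist force passes 120 N, or if a joint passes its speed limit or range.

## Working session

There is one attempt and no reset: what is moved stays moved. The work goes in short steps, each a Python script; the robot and the scene stay as the last script left them, time stands still between calls to the robot, and variables do not carry over. Pictures are saved under pics/ and viewed, at most 10 in all, crops included, and the job is handed in when it is done.

```bash
mkdir -p pics
cat > h.py <<'E'
import numpy as np, cv2
from workcell import r, command_gripper, optics
def snap(name, fn=None):
    s=r.read_state(); im,d=optics.get_image(name)
    if fn: cv2.imwrite('pics/'+fn, im[:,:,::-1])
    return s,im,d
def cloud(name,d,s=None):
    m=optics.camera_model(name); K=np.array(m['K']); v,u=np.mgrid[:384,:512]
    P=np.stack([(u-K[0,2])/K[0,0]*d,(v-K[1,2])/K[1,1]*d,d],-1)
    if name=='wrist':
        from scipy.spatial.transform import Rotation as Ro
        T=np.array(m['tool_from_camera']); P=P@T[:3,:3].T+T[:3,3]
        P=P@Ro.from_quat(s['eef_rot']).as_matrix().T+s['eef_pos']
    else: P=(P-np.array(m['t']))@np.array(m['R'])
    P[d<=0]=np.nan
    return P
E
python3 - <<'E'
from h import *
a=snap('scene'); b=snap('side')
np.savez('s0.npz',i=a[1],P=cloud('scene',a[2]),i2=b[1],P2=cloud('side',b[2]))
cv2.imwrite('pics/a.png',cv2.hconcat([cv2.resize(a[1],(400,300)),cv2.resize(b[1],(400,300))])[:,:,::-1])
cv2.imwrite('pics/scene.png',a[1][:,:,::-1])
cv2.imwrite('pics/side.png',b[1][:,:,::-1])
s=a[0];print(s['time_s'],s['eef_pos'],s['eef_rot'],r.tip_extent)
E
```

```text
0.0 [ 0.12978036 -0.50833187  0.25560937] [ 9.92212033e-01  1.24557865e-01  2.89551271e-05 -7.86467469e-04] 0.025
```

View pics/scene.png

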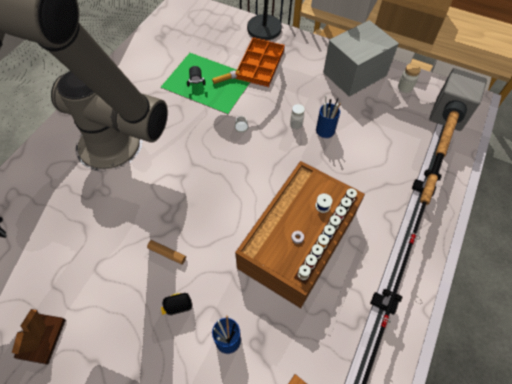

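View pics/side.png

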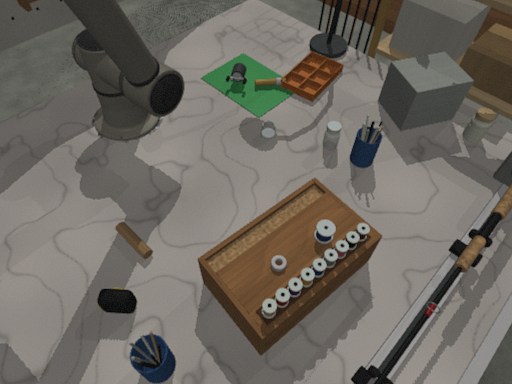

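The scene view shows the chest with its cork groove running from about (303,168) to (245,250) px. In the side view it runs from (205,262) to (320,187). The loose spool and the collar sit on the lid well behind the groove. Next I'll get the chest pose from the depth data.

Run:
```python
from h import *
D=np.load('s0.npz')
for k,box in (('P',(230,150,370,310)),('P2',(190,170,390,350))):
    P=D[k]; m=np.zeros(P.shape[:2],bool); m[box[1]:box[3],box[0]:box[2]]=1
    z=P[...,2]; t=m&(z>.11)&(z<.137)
    pts=P[t]; rc=cv2.minAreaRect(pts[:,:2].astype(np.float32)); print(k,rc)
    print(cv2.boxPoints(rc).round(3).tolist())
    print(np.histogram(z[m&(z>.1)&(z<.14)],bins=20,range=(.1,.14))[0])
    # fit with median band offsets
    g=m&(z>.108)&(z<.1235); n,l,st,c=cv2.connectedComponentsWithStats(g.astype(np.uint8))
    j=1+st[1:,4].argmax(); q=P[l==j]; print('groove',cv2.minAreaRect(q[:,:2].astype(np.float32)),np.median(q[:,2]),len(q))
```

```text
P ((0.7490898966789246, -0.04034329950809479), (0.36374709010124207, 0.22099711000919342), 84.04415893554688)
[[0.6200000047683716, -0.20999999344348907], [0.8399999737739563, -0.2329999953508377], [0.878000020980835, 0.1289999932050705], [0.6579999923706055, 0.15199999511241913]]
[  26   23   19   30   17   55  139  442  507  280   76  123  543 1808
 2184 1215  382  127   67   62]
groove ((0.6701952219009399, -0.03159332275390625), (0.3384043574333191, 0.039173536002635956), 83.93461608886719) 0.11644076206718139 1386
P2 ((0.7480422258377075, -0.03730444610118866), (0.3627491295337677, 0.22111321985721588), 83.92174530029297)
[[0.6190000176429749, -0.20600000023841858], [0.8389999866485596, -0.2290000021457672], [0.8769999742507935, 0.13099999725818634], [0.6570000052452087, 0.1550000011920929]]
[  37   53   40   43   48   50   73  451 1108  465  108  106  198 2046
 5160 2085  491  216  130   95]
groove ((0.6676982641220093, -0.02761407196521759), (0.3359891176223755, 0.03723727911710739), 83.84725952148438) 0.11707615476965635 2007
```

```bash
cat >> h.py <<'E'
C=np.array([.7486,-.0388]); yaw=np.deg2rad(-6.0)
ex=np.array([np.cos(yaw),np.sin(yaw)]); ey=np.array([-ex[1],ex[0]])
def W(x,y,z): # chest mm -> world m; z is fingertip height
    return np.r_[C+ex*x/1e3+ey*y/1e3, z/1e3+r.tip_extent]
def local(p): 
    d=np.array(p[:2])-C; return np.r_[d@ex,d@ey,p[2]-r.tip_extent]*1e3
Q=[np.cos(yaw/2),np.sin(yaw/2),0,0]
def F(): return np.array(r.read_state()['contact_force'])
E
python3 - <<'E'
from h import *
command_gripper(0.0,20)
r.reach(W(-78,-97,230),Q)
r.move_straight(W(-78,-97,150),speed=.15)
s,im,d=snap('wrist','w1.png'); P=cloud('wrist',d,s)
print(s['time_s'],s['contact_force'],local(s['eef_pos']),s['joint_positions'],s['grip_width'])
z=P[...,2]; g=(z>.108)&(z<.1235); n,l,st,c=cv2.connectedComponentsWithStats(g.astype(np.uint8))
j=1+st[1:,4].argmax(); q=P[l==j]; L=np.array([(p-np.r_[C,0]) for p in q]); lx=L[:,:2]@ex*1e3; ly=L[:,:2]@ey*1e3
print(len(q),np.median(q[:,2]),np.percentile(lx,[2,50,98]),np.percentile(ly,[2,98]))
for a in (-80,-40,0,40): 
    k=abs(ly-a)<8
    if k.sum()>20: print(a,np.percentile(lx[k],[4,96]))
E
```

```text
3.8833 [0.66823854 0.66571313 0.45183374] [-77.53852549 -97.41606594 150.94594903] [-3.04242885e-01  6.79111131e-01  1.17951370e+00 -3.98497442e-05
  1.28150614e+00  1.37166579e+00] 0.00016564759056493132
20505 0.118482828231547 [-100.18123862  -80.89472919  -63.97049752] [-167.30098544   53.28568499]
-80 [-99.14651978 -64.57891504]
-40 [-99.99066701 -64.83509399]
0 [-100.01209701  -64.65300566]
40 [-99.94393414 -64.70673683]
```

View pics/w1.png

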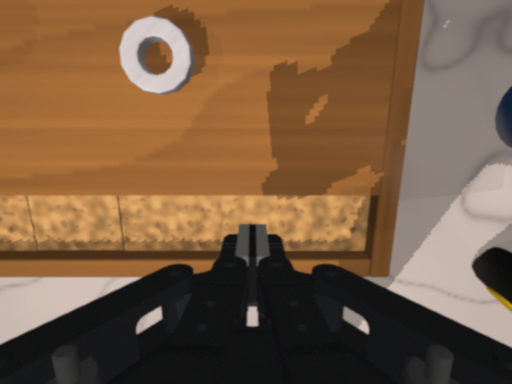

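The wrist view shows the tips centred over the groove (tips at col ~252, groove rows 195–250). There are faint seams at cols 33 and 120, which may or may not mark the slip. Now I'll touch down and feel along.

```bash
cat > feel.py <<'E'
from h import *
def Fm(n=3):
    a=[]
    for _ in range(n): a.append(F()); r.hold(.02)
    return np.mean(a,0)
E
python3 - <<'E'
from feel import *
X=-79; y=-97
r.move_straight(W(X,y,124),speed=.06)
f0=Fm(5); print('f0',f0)
hit=r.move_straight(W(X,y,113),speed=.015,max_force=3)
s=r.read_state(); f=Fm()-f0; z0=local(s['eef_pos'])[2]; print(hit,z0,f)
z=z0; found=None
np.savez('f.npz',f0=f0,z0=z0)
while y<95:
    y+=4
    r.move_straight(W(X,y,z),speed=.03)
    f=Fm(2)-f0; L=local(r.read_state()['eef_pos'])
    print(y,L.round(1),f.round(1),round(z-z0,2))
    if abs(f[2])>4.5: z+=.25
    elif abs(f[2])<3: z-=.5
    if abs(f[2])>9 or np.hypot(*f[:2])>8: break
    if z<z0-2.6: found=y; break
print(found,y,z,r.read_state()['time_s'])
E
```

```text
f0 [-0.08955758 -0.12593322  0.08705484]
True 117.5617578045592 [-0.20076426 -0.33863265  3.56202422]
-93 [-78.9 -92.7 117.8] [0.3 0.9 4.6] 0.0
-89 [-79.  -88.6 117.8] [0.  0.3 3.2] 0.25
-85 [-79.  -84.7 117.8] [0.  0.1 4.1] 0.25
-81 [-79.  -80.7 117.8] [ 0.5 -0.   3.7] 0.25
-77 [-79.  -76.7 117.8] [-0.2 -0.4  3. ] 0.25
-73 [-79.  -72.6 117.8] [0.  0.3 2.6] 0.25
-69 [-78.9 -68.8 117.5] [-0.1 -1.1  4.6] -0.25
-65 [-79.1 -64.4 117.5] [0.8 0.5 3.2] 0.0
-61 [-79.  -60.5 117.5] [0.  0.8 3.3] 0.0
-57 [-79.  -56.6 117.5] [0.1 0.3 3.2] 0.0
-53 [-79.  -52.6 117.5] [0.1 0.8 3. ] 0.0
-49 [-78.8 -49.2 117.4] [-0.  -1.8  5.4] -0.5
-45 [-78.9 -44.7 117.4] [-0.2 -0.9  5.1] -0.25
-41 [-79.1 -40.5 117.5] [-0.4 -0.   4.4] 0.0
-37 [-79.  -36.6 117.5] [-0.4  0.1  3.4] 0.0
-33 [-79.  -32.6 117.5] [0.1 0.4 3. ] 0.0
-29 [-79.  -28.6 117.5] [ 0.2 -0.3  3.6] 0.0
-25 [-79.  -24.6 117.5] [0.6 0.4 3.1] 0.0
-21 [-79.  -20.6 117.5] [0.1 0.6 2.7] 0.0
-17 [-78.8 -17.1 117.4] [-0.  -1.9  5.3] -0.5
-13 [-79.  -12.7 117.4] [ 0.2 -1.4  4.4] -0.25
-9 [-79.4  -8.3 116.6] [0.6 0.6 0.8] -0.25
-5 [-79.2  -4.6 116.6] [0.1 0.3 0.4] -0.75
-1 [-79.   -0.7 116.3] [-0.5  1.1  0.7] -1.25
3 [-79.    3.3 115.8] [0.4 1.1 0.8] -1.75
7 [-79.    7.3 115.3] [-0.2  1.6  0.7] -2.25
7 7 114.8117578045592 13.3833
```

The tips sank at y≈-10, so they are wholly over the slip there and its middle is near y≈+3. Next I'll press the catch in small steps and watch for the drawer.

Run:
```python
from feel import *
f0=np.load('f.npz')['f0']; X=-79;y=3
r.move_straight(W(X,y,114.5),speed=.03)
z=111.; r.move_straight(W(X,y,z),speed=.02,max_force=6)
def front():
    P=cloud('scene',optics.get_image('scene')[1]).reshape(-1,3)
    P=P[np.isfinite(P[:,0])]; d=P[:,:2]-C; x=d@ex*1e3; yy=d@ey*1e3
    m=(x<-118)&(x>-172)&(abs(yy)<150)&(P[:,2]>.085)&(P[:,2]<.108)
    return m.sum()
n0=front(); print('n0',n0)
while z>101:
    z-=.8
    r.move_straight(W(X,y,z),speed=.03); f=Fm(2)-f0; n=front()
    print(round(z,1),local(r.read_state()['eef_pos']).round(1),f.round(1),n)
    if n>n0+60: print('SPRUNG');break
    if f[2]>12.5: print('force');break
r.hold(.2)
snap('scene','s2.png'); print(r.read_state()['time_s'])
```

```text
n0 0
110.2 [-79.    3.  110.3] [ 0.4 -0.2  1.7] 0
109.4 [-79.    3.  109.6] [-0.6 -0.6  3.6] 0
108.6 [-79.    3.  109.2] [-1.5 -1.6  6.8] 0
107.8 [-78.9   3.  108.6] [-2.7 -0.9  7.1] 0
107.0 [-79.    3.  107.9] [-3.1 -1.   7.1] 0
106.2 [-78.9   3.  107.2] [-2.3 -0.8  7.8] 0
105.4 [-78.9   3.  106.4] [-2.  -1.4  8.3] 0
104.6 [-78.9   3.  105.7] [-2.6 -0.1  8. ] 0
103.8 [-78.8   3.  104.7] [-2.3 -1.1  7.3] 312
SPRUNG
17.2917
```

The drawer is out. I'll let the catch up, lift clear and locate the drawer's edge.

```bash
cat >> h.py <<'E'
def edge(name='scene',lo=-300):
    s,im,d=snap(name); P=cloud(name,d,s).reshape(-1,3)
    P=P[np.isfinite(P[:,0])]; q=P[:,:2]-C; x=q@ex*1e3; yy=q@ey*1e3
    m=(x<-116)&(x>lo)&(abs(yy)<160)&(P[:,2]>.09)&(P[:,2]<.11)
    h=np.histogram(x[m],bins=np.arange(lo,-110,6))
    return m.sum(),np.percentile(x[m],[3,25,50,75,97]).round(1),np.percentile(yy[m],[2,98]).round(1),np.median(P[m,2])
E
python3 - <<'E'
from feel import *
r.move_straight(W(-79,3,122),speed=.05)
r.move_straight(W(-79,3,165),speed=.15)
r.move_straight(W(-135,3,165),speed=.15)
print(edge('scene'));print(edge('side'))
s,im,d=snap('wrist','w2.png')
cv2.imwrite('pics/s3.png',optics.get_image('scene')[0][:,:,::-1][130:330,180:400].repeat(2,0).repeat(2,1))
P=cloud('wrist',d,s)
for v in range(0,384,12):
    p=P[v,90]; print(v,(local(p)+[0,0,25]).round(0),end='; ')
print(s['time_s'],s['contact_force'])
E
python3 -c "
import cv2;a=cv2.imread('pics/w2.png');b=cv2.imread('pics/s3.png');b=cv2.resize(b,(int(b.shape[1]*384/b.shape[0]),384))
c=cv2.hconcat([a,b]);print(c.shape);c=cv2.resize(c,(800,int(c.shape[0]*800/c.shape[1])));cv2.imwrite('pics/c2.png',c)"
```

```text
(np.int64(349), array([-165.1, -161.3, -157.3, -154.1, -126.1]), array([-158.8,  157.8]), np.float64(0.0976660212944167))
(np.int64(740), array([-166.9, -162.7, -158.4, -155.7, -137.2]), array([-157.8,  156.8]), np.float64(0.09810138738013963))
0 [-16.  86. 130.]; 12 [-21.  87. 130.]; 24 [-28.  86. 133.]; 36 [-33.  88. 131.]; 48 [-39.  89. 130.]; 60 [-45.  89. 131.]; 72 [-51.  91. 130.]; 84 [-57.  91. 131.]; 96 [-63.  99. 118.]; 108 [-70.  99. 119.]; 120 [-77. 101. 118.]; 132 [-84. 101. 119.]; 144 [-91. 102. 119.]; 156 [-99. 103. 119.]; 168 [-104.   98.  131.]; 180 [-111.   99.  131.]; 192 [-139.  140.   59.]; 204 [-150.  141.   59.]; 216 [-157.  138.   68.]; 228 [-157.  124.   94.]; 240 [-164.  122.  100.]; 252 [-224.  181.    1.]; 264 [-239.  183.    1.]; 276 [-254.  186.    0.]; 288 [-269.  188.    1.]; 300 [-286.  191.   -1.]; 312 [-123.   45.  237.]; 324 [-122.   43.  242.]; 336 [-125.   42.  244.]; 348 [-129.   43.  243.]; 360 [-131.   42.  245.]; 372 [-131.   41.  249.]; 18.8667 [ 0.75839199 -0.6363775   0.63894256]
(384, 934, 3)
```

View pics/c2.png

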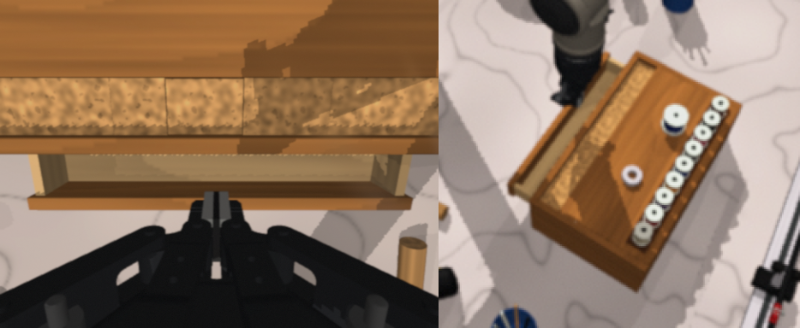

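The drawer has sprung out about 56 mm. The board's inner face is at chest x≈-154 and the tips are over the gap at x≈-135. Next I'll go in and pull.

Run:
```python
from feel import *
X=-134
r.move_straight(W(X,3,115),speed=.12); f0=Fm(4)
h=r.move_straight(W(X,3,84),speed=.05,max_force=5); print('down',h,local(r.read_state()['eef_pos']).round(1),(Fm()-f0).round(1))
if not h:
    h=r.move_straight(W(-200,3,84),speed=.03,max_force=9); print('pull',h,local(r.read_state()['eef_pos']).round(1),(Fm()-f0).round(1))
    if not h:
        h=r.move_straight(W(-226,3,84),speed=.015,max_force=7); print('stop',h,local(r.read_state()['eef_pos']).round(1),(Fm()-f0).round(1))
print(r.read_state()['time_s'], edge('scene'))
```

```text
down False [-133.9    3.    84.1] [ 0.3 -0.7 -0.6]
pull False [-200.    3.   84.] [ 0.7 -0.5 -0.4]
stop True [-218.    3.   84.] [ 1.3 -0.5  0.2]
24.0333 (np.int64(742), array([-237.1, -228.2, -184.6, -178.8, -134. ]), array([-158.7,  156.8]), np.float64(0.09737591982050998))
```

Run:
```python
from feel import *
h=r.move_straight(W(-220.5,3,84),speed=.01,max_force=8); f=Fm(); print(h,local(r.read_state()['eef_pos']).round(1),f.round(1))
r.move_straight(W(-209.5,3,84),speed=.03); print(Fm().round(1))
r.move_straight(W(-209.5,3,200),speed=.1)
r.hold(.3)
print(edge('scene'),edge('side'))
a=snap('scene')[1]; b=snap('wrist')[1]
cv2.imwrite('pics/e.png',cv2.resize(cv2.hconcat([a,b]),(800,300))[:,:,::-1]); print(r.read_state()['time_s'])
```

```text
True [-218.     3.    83.7] [1.1 0.  0.9]
[0.1 0.  0.2]
(np.int64(874), array([-237.8, -231. , -213.2, -179.9, -138.4]), array([-158.2,  157.1]), np.float64(0.09729655079013337)) (np.int64(1370), array([-239.3, -231.4, -219.4, -180.9, -143.5]), array([-158.6,  157.8]), np.float64(0.09782288748054875))
26.65
```

View pics/e.png

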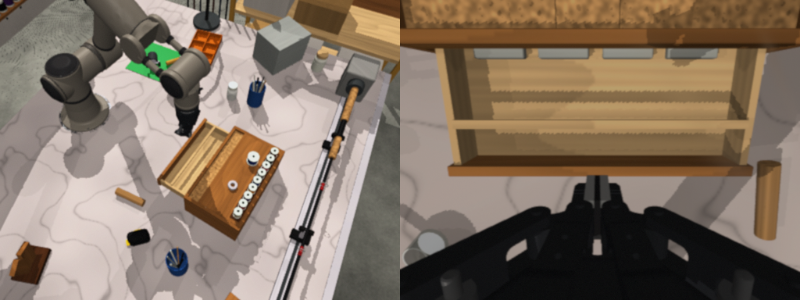

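The board's outer face is at chest x≈-239, which is the 130 mm stop: two pushes both halted at -218. The gripper is clear above the drawer and nothing else has moved.

```bash
python3 -c "
from h import *
print(r.finish_job())"
```

```text
the job is handed in; nothing more can be done
None
```

I found the recess by touch, pressed the catch with about 8 N until the drawer sprang out, let it back up, then pulled the drawer to its stop and let go. I handed the job in with the gripper clear, at about 27 s.

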